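# Feed out the green glaze test tile

## Task

Two tile feeders stand on the table, each with one glaze test tile in its lane. On the feeder that holds the sage-green tile, push the yellow plate fully in against its spring so that the tile drops flat into the cork-floored tray at the end of its lane, then let the plate spring all the way back. Leave the dark brown tile in its feeder where it is.

Things in the scene. Friction and masses are not known exactly. Their poses are not given: they have to be found in the camera images.
- green_plate (a point): Middle of the push face of the green tile's feeder: yellow upright plate 50 mm wide, 8 thick, z 15 to 75 mm, on a rod at the feeder's near end, bare table below and before it. Moves with the plate. x axis: push direction, level, away from the robot, along the lane; z up. The fixed feeder (86 mm wide, up to 60 mm high) starts 61 mm beyond this face; the plate stays clear of it. Yaw up to 17 degrees
- green_slide (a joint): Travel of that plate and its pusher in m: 0 at rest (out), 0.055 fully in at a firm stop. A spring resists with about 2 N at rest, 5 N fully in, and returns it by itself when let go; no latch. The tile is wholly off the deck only after 0.048
- green_tile (a point): Centre of the loose test tile, 37x58x9 mm, 50 g, half cream, half sage green, flat on its feeder's deck (30 mm above the table), 37 mm side along the 63 mm wide lane, 140 mm beyond the push face. Pushed, it drops off the deck edge (167 mm beyond the resting face) into a 72 mm long tray with a cork floor 19 mm above the table. z axis up
- brown_tile (a point): Centre of the other test tile, half cream, half dark brown, same size, loose, lying in the same way in the other feeder, which is built alike and stands beside the first, left or right of it, 0.24 to 0.45 m away; not to be used
Mind the look-alikes: they are no part of the job. What is shaped like the part that bears green_tile but purple or red is not meant.

How it is judged:
On the way:
1. the plate behind the green tile is pushed fully in (at least 50 of its 55 mm) (value of joint green_slide above 0.05 m), for 0.1 s.
At the end, for the whole second after the job is handed in: The green tile lies flat (within 10 degrees) in the tray of its own feeder, wholly off the deck, the plate has sprung back to within 4 mm of its rest position, and the brown tile lies within 15 mm of where it began (value of joint green_slide below 0.004 m and x of green_tile in the frame of green_plate between 0.184 and 0.23 m and y of green_tile in the frame of green_plate between -0.02 and 0.02 m and height (world z) of green_tile below 0.03 m and angle between green_tile's own z axis and vertical below 0.17 rad and distance of brown_tile from where it was at the start of the episode below 0.015 m); the robot touches nothing.
It fails at once if the brown tile is moved by more than 15 mm (distance of brown_tile from where it was at the start of the episode above 0.015 m).
It also fails if it takes over 32 s, if anything falls off the work surface, if the arm or the gripper's body presses on something with over 40 N, if the wrist force passes 120 N, or if a joint passes its speed limit or range.

## Robot

A 7-joint arm with a two-finger parallel gripper is mounted at the origin on a cart in front of the work surface, level with it; the furniture and walls round the work are solid. World frame = base frame: x ahead of the robot, y to its left, z up, the work surface at z = 0. Lengths are in m, angles in rad, forces in N, time in s.
With the tool pointing down it reaches from about 0.425 to 0.875 m from the base axis. Payload 8.4 kg.
Tool frame: the origin (TCP) lies between the finger pads; the fingertips stand 8 mm ahead of it and the grasp point (between the pads) lies 11 mm behind it; z points along the fingers, y is the line along which they close (so a half turn about z gives the same grasp; the last joint's range is limited). The gripper opens to 87 mm and grips with 3 to 60 N. Pads are 19 mm wide; open, the fingers measure 117 mm over their backs; the gripper's body (75 mm by 190 mm) begins 51 mm behind the grasp point.
Start: joints at [1.23, 0.333, 0.04, 1.465, -0.013, 1.343, -0.059], TCP at [0.156, -0.631, 0.231] pointing down, gripper open.
Joint ranges: [-2.58, 2.58], [-0.38, 2.09], [-1.3, 1.39], [0.25, 2.4], [-1.5, 4.64], [0.08, 2.09], [-2.65, 2.65]. Speed limits (rad/s): [2.22, 2.22, 2.79, 2.79, 3.14, 3.14, 3.14].

## Interface

Orientations are given as a rotation vector (axis times angle).
In Python, from bench import state, read_camera, hand_in, masks_of, place_of gives the robot as it stands.
- The arm moves only by the tool play_rows, never from a script. Its argument "motion" is a list of rows, each an object with "linear": the shift along the world's x, y, z in m, a list of three; "twist": the turn, a rotation vector about the world's x, y, z in rad, a list of three; "grip": the finger opening in m, from 0 to 0.087. A call has 1 to 12 rows; each row shifts and turns the commanded pose from where the row before left it; what a row does not reach is not made up. A row lasts 1/12 s, in which the tool goes at most 41.7 mm and 7.16 degrees, less where a joint would pass 70% of its speed; a pose out of reach is approached as far as the arm can. A call with a gripper value outside its range is refused whole. The fingers move at their own pace and stop on an object; "squeeze" is the grip in N (left out, the last holds). Time passes only in rows, so rows that do not move let the fingers close. It gives the time, the measured TCP pose, the force, the opening and the grip force at its end, in the units of the state.
- state(): the state, without advancing time (a new reading comes with each control period).
- read_camera(name): name is "side" or "top" or "wrist"; returns a dict with "color" (480x640x3 uint8, blue, green, red), "depth" (480x640 float32, m along the optical axis (not along the pixel's ray), 0 where there is no reading), "camera_matrix" (3x3 intrinsics, pixels), "view" (4x4, takes a point from world to camera coordinates); the wrist camera has in their place "hand_eye" (4x4, takes a point from camera to tool coordinates, whose origin is the TCP and whose axes are the flange's). Camera axes: x right, y down, z forward; pixel columns grow to the right and rows downward; lengths in m; the calibration is good to about 2 mm. The wrist camera is an equidistant fisheye: a pixel r from the principal point sees the ray r / f radians off the axis. A picture is of the moment at which its call begins: read the wrist's pose just before it.
- hand_in(): hands the job in; it is judged then, once.
Trained networks look in a picture, given as the dict that the camera call returned (one of the last four; its "shot" number tells which), for a name from the list of things; names that differ only in an ending like _2 or _b are one class to them, and where a whole thing is asked for, a point or a joint stands for the part that bears it (a point fixed in the world has none). Each returns a list of dicts, best first, with "confidence" (0 to 1); they miss things now and then, are a little off and sometimes report something else, mostly with a low value. They report only what shows in the picture. A call takes as long as a camera call. They do not tell look-alikes from the thing itself.
- masks_of(target, picture): "pixels" (480x640 bool, what is visible of it) and "box" ([centre column, centre row, width, height] in pixels, round what is visible of it).
- place_of(target, picture): "position" ([column, row] in pixels: a listed point, or the origin of a listed thing).
The state is a dict: "clock": time; "qpos": joint angles; "joint_vel": joint speeds; "joint_torque": joint torques, N m; "position": TCP position; "eef_rot": TCP orientation; "force": force on the tool from outside, world axes, zero at the start; "ft_torque": the same for the moment, N m; "grip_width": finger opening in m; "grasp_force": force on a finger pad.
Only numpy, scipy, OpenCV 4.12 (cv2) and the standard library are available. Lean on these libraries where they do the work, as an engineer would, in place of code of your own. Each camera call takes 0.05 s, during which the arm holds its last target. There are 200 camera calls.

## Working session

There is one attempt and no reset: what is moved stays moved. The work goes in short steps, Python scripts to look and compute and a tool call to move; the robot and the scene stay as the last step left them, time stands still between calls to the robot, and variables do not carry over. Pictures are saved under pics/ and viewed, at most 10 in all, crops included, and the job is handed in when it is done.

Besides the shell and the picture viewer there is one more tool, called after "Call:" by a JSON object that holds its "fn" and its "kwargs", one argument or row to a line. play_rows: Moves the arm, as the interface text tells. Its arguments: {"type":"object","properties":{"motion":{"type":"array"},"squeeze":{"type":"number"}},"required":["motion"]}

```bash
mkdir -p pics; cat > h.py <<'E'
import numpy as np, cv2
from bench import *
def world(p,u,v,d=None):
    K=p["camera_matrix"];V=p["view"]
    if d is None:
        u0,v0=int(round(u)),int(round(v)); w=p["depth"][v0-2:v0+3,u0-2:u0+3]; w=w[w>0]; d=np.median(w) if w.size else np.nan
    c=np.array([(u-K[0,2])/K[0,0]*d,(v-K[1,2])/K[1,1]*d,d,1])
    return (np.linalg.inv(V)@c)[:3]
E
python3 - <<'E'
from h import *
s=state();print(s["clock"],s["position"],s["eef_rot"],s["force"])
for n in ["top","side"]:
    p=read_camera(n);cv2.imwrite(f"pics/{n}0.png",p["color"])
    for t in ["green_plate","green_tile","brown_tile"]:
        for r in place_of(t,p): print(n,t,"place",r["confidence"],r["position"],world(p,*r["position"]).round(4))
        for r in masks_of(t,p): print(n,t,"mask",r["confidence"],r["box"],world(p,*r["box"][:2]).round(4))
E
```

```text
0.0 [ 0.15550625 -0.63063883  0.22964683] [-3.11701793e+00 -3.78656968e-01  4.93128813e-04] [-0.2564097   0.19061712  0.57508739]
top green_plate place 0.77 [255.9, 303.7] [0.4773 0.1174 0.0491]
top green_plate mask 0.92 [256.3, 272.4, 30.6, 69.6] [0.5344 0.1215 0.0512]
top green_tile place 0.95 [318.4, 279.6] [0.5346 0.0081 0.0097]
top green_tile place 0.92 [200.0, 205.5] [0.667  0.2488 0.0111]
top green_tile place 0.67 [257.9, 230.4] [0.6163 0.127  0.0403]
top green_tile place 0.55 [193.2, 261.3] [0.5557 0.2498 0.0097]
top green_tile mask 0.8 [204.5, 203.6, 36.0, 25.9] [0.6715 0.2405 0.0106]
top green_tile mask 0.69 [260.2, 232.8, 32.8, 17.6] [0.612  0.1223 0.0402]
top green_tile mask 0.68 [194.4, 263.0, 37.6, 31.0] [0.5524 0.247  0.0103]
top green_tile mask 0.6 [316.0, 282.6, 31.6, 29.1] [0.5284 0.0122 0.0105]
top brown_tile place 0.73 [402.5, 241.1] [ 0.6116 -0.1453  0.0408]
top brown_tile mask 0.85 [403.1, 240.8, 31.1, 25.1] [ 0.6124 -0.1465  0.0404]
side green_plate place 0.88 [357.8, 289.8] [0.479  0.1016 0.0323]
side green_plate mask 0.71 [314.6, 285.9, 89.5, 48.4] [0.543  0.1039 0.0307]
side green_tile place 0.85 [182.2, 335.0] [0.677  0.2528 0.0101]
side green_tile place 0.66 [340.1, 277.2] [0.528  0.0208 0.0093]
side green_tile place 0.56 [258.0, 282.3] [0.6199 0.132  0.0388]
side green_tile mask 0.81 [260.2, 280.1, 29.3, 21.3] [0.6191 0.1257 0.0396]
side green_tile mask 0.7 [334.8, 275.1, 22.4, 10.5] [0.5381 0.0161 0.0095]
side green_tile mask 0.65 [190.8, 332.9, 39.0, 23.8] [0.6693 0.2441 0.0097]
side green_tile mask 0.65 [270.9, 354.0, 43.4, 30.6] [0.5487 0.26   0.0097]
side brown_tile place 0.41 [322.1, 219.7] [ 0.6118 -0.1509  0.04  ]
side brown_tile mask 0.44 [319.6, 218.5, 24.2, 8.6] [ 0.6196 -0.1599  0.0386]
```

View pics/top0.png

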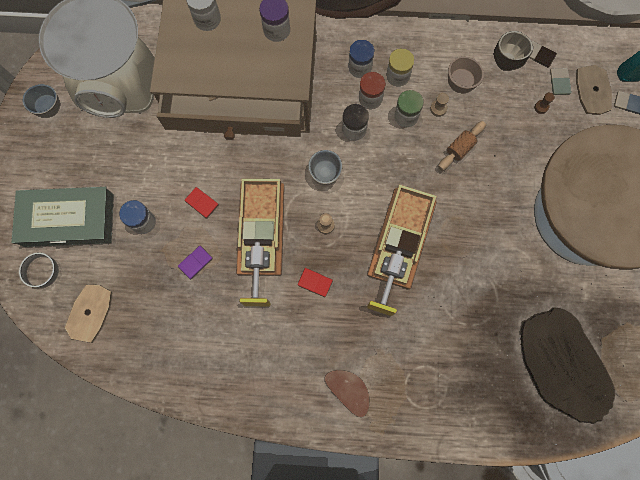

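View pics/side0.png

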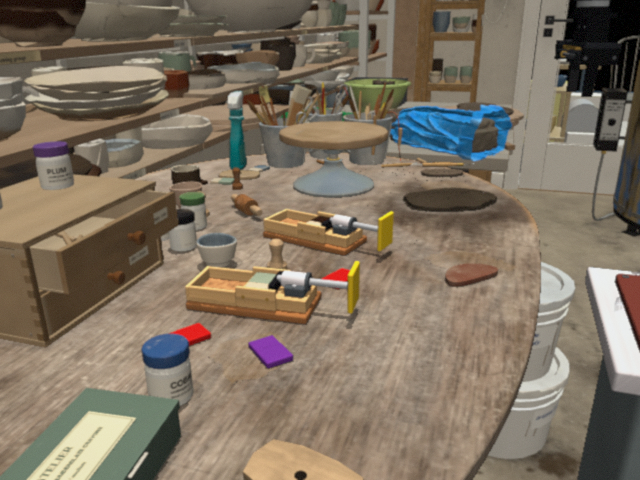

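The top view shows the sage tile's feeder on the left (plate at 254,301, tile at 259,230). The brown one is on the right (plate at 383,309, tile at 402,241). The loose red and purple cards are look-alikes. Next I'll measure the plate line and the feeder yaw.

```bash
python3 - <<'E'
from h import *
for n in ["top","side"]:
    p=read_camera(n);K=p["camera_matrix"];iV=np.linalg.inv(p["view"])
    v,u=np.mgrid[:480,:640];d=p["depth"]
    P=np.stack([(u-K[0,2])/K[0,0]*d,(v-K[1,2])/K[1,1]*d,d],-1)@iV[:3,:3].T+iV[:3,3]
    h=cv2.cvtColor(p["color"],cv2.COLOR_BGR2HSV)
    y=(h[...,0]>22)&(h[...,0]<36)&(h[...,1]>180)&(h[...,2]>90)&(d>0)
    m=y&(P[...,0]>.43)&(P[...,0]<.52)&(P[...,1]>.05)&(P[...,1]<.19)&(P[...,2]>.012)&(P[...,2]<.09)
    q=P[m];print(n,"plate",len(q),"mean",q.mean(0).round(4),"min",np.percentile(q,2,axis=0).round(4),"max",np.percentile(q,98,axis=0).round(4))
    if n=="top": q=q[q[:,2]>.065]
    print(len(q),"plate rect",cv2.minAreaRect(q[:,:2].astype(np.float32)*1000), "slope dx/dy",np.polyfit(q[:,1],q[:,0],1))
    f=(P[...,0]>.53)&(P[...,0]<.76)&(P[...,1]>.05)&(P[...,1]<.2)&(P[...,2]>.013)&(P[...,2]<.075)&(d>0)
    f=f.astype(np.uint8);k,L,S,C=cv2.connectedComponentsWithStats(f);i=1+S[1:,4].argmax()
    print("feeder rect",cv2.minAreaRect(P[L==i][:,:2].astype(np.float32)*1000))
    s=[r for r in masks_of("green_tile",p)]
    for r in s:
        w=P[r["pixels"]&(d>0)]; print("tile",r["confidence"],np.median(w,0).round(4),cv2.minAreaRect(w[:,:2].astype(np.float32)*1000) if abs(np.median(w[:,1])-.125)<.03 else "")
E
```

```text
<stdin>:9: RuntimeWarning: Mean of empty slice.
  ret = um.true_divide(
Traceback (most recent call last):
IndexError: index -1 is out of bounds for axis 0 with size 0
```

```bash
python3 - <<'E'
from h import *
for n in ["top","side"]:
    p=read_camera(n);K=p["camera_matrix"];iV=np.linalg.inv(p["view"])
    v,u=np.mgrid[:480,:640];d=p["depth"]
    P=np.stack([(u-K[0,2])/K[0,0]*d,(v-K[1,2])/K[1,1]*d,d],-1)@iV[:3,:3].T+iV[:3,3]
    h=cv2.cvtColor(p["color"],cv2.COLOR_BGR2HSV)
    m=(P[...,0]>.43)&(P[...,0]<.52)&(P[...,1]>.05)&(P[...,1]<.19)&(P[...,2]>.012)&(P[...,2]<.09)&(d>0)
    print(n,m.sum(),np.percentile(h[m],[10,50,90],axis=0).tolist())
    y=(h[...,0]>20)&(h[...,0]<40)&(h[...,1]>130)
    q=P[m&y]; print("plate",len(q))
    if len(q)>10:
        print("mean",q.mean(0).round(4),np.percentile(q,[2,98],axis=0).round(4).tolist())
        if n=="top": q=q[q[:,2]>.06]
        print("rect",len(q),cv2.minAreaRect(q[:,:2].astype(np.float32)*1000),"dx/dy",np.polyfit(q[:,1],q[:,0],1))
    f=(P[...,0]>.53)&(P[...,0]<.76)&(P[...,1]>.05)&(P[...,1]<.2)&(P[...,2]>.013)&(P[...,2]<.075)&(d>0)
    k,L,S,C=cv2.connectedComponentsWithStats(f.astype(np.uint8));i=1+S[1:,4].argmax()
    print("feeder rect",cv2.minAreaRect(P[L==i][:,:2].astype(np.float32)*1000))
E
```

```text
top 319 [[14.8, 4.0, 87.0], [22.0, 130.0, 139.0], [31.0, 154.0, 184.2]]
plate 138
mean [0.4803 0.1183 0.0704] [[0.476, 0.0951, 0.0312], [0.4851, 0.1423, 0.079]]
rect 120 ((480.7198486328125, 119.03742218017578), (7.9627532958984375, 48.76667022705078), 3.340672492980957) dx/dy [-0.04204811  0.48572133]
feeder rect ((626.1517944335938, 126.63725280761719), (190.41709899902344, 85.05677795410156), 3.083874464035034)
side 668 [[10.0, 4.0, 114.0], [24.0, 209.0, 147.0], [29.0, 223.0, 223.0]]
plate 468
mean [0.479  0.129  0.0509] [[0.4766, 0.0986, 0.0197], [0.4833, 0.1452, 0.0756]]
rect 468 ((480.8008728027344, 120.37223815917969), (7.41105318069458, 51.38886642456055), 3.20135235786438) dx/dy [0.00540941 0.47826928]
feeder rect ((626.140380859375, 127.75187683105469), (192.3407440185547, 79.7462387084961), 3.383023977279663)
```

Call:
{"fn": "play_rows", "kwargs": {
  "motion": [
    {"linear": [0.0267,0.02,0],"twist": [0,0,-0.0156],"grip": 0},
    {"linear": [0.0267,0.02,0],"twist": [0,0,-0.0156],"grip": 0},
    {"linear": [0.0267,0.02,0],"twist": [0,0,-0.0156],"grip": 0},
    {"linear": [0.0267,0.02,0],"twist": [0,0,-0.0156],"grip": 0},
    {"linear": [0.0267,0.02,0],"twist": [0,0,-0.0156],"grip": 0},
    {"linear": [0.0267,0.02,0],"twist": [0,0,-0.0156],"grip": 0},
    {"linear": [0.0267,0.02,0],"twist": [0,0,-0.0156],"grip": 0},
    {"linear": [0.0267,0.02,0],"twist": [0,0,-0.0156],"grip": 0},
    {"linear": [0.0267,0.02,0],"twist": [0,0,-0.0156],"grip": 0},
    {"linear": [0.0267,0.02,0],"twist": [0,0,-0.0156],"grip": 0},
    {"linear": [0.0267,0.02,0],"twist": [0,0,-0.0156],"grip": 0},
    {"linear": [0.0267,0.02,0],"twist": [0,0,-0.0156],"grip": 0}
  ]
}}

```text
clock: 1.85
position: [0.4772, -0.39, 0.2308]
eef_rot: [3.14, 0.084, 0.0]
force: [-0.4, -0.5, 1.3]
grip_width: 0.0151
grasp_force: 0.0
```

Call:
{"fn": "play_rows", "kwargs": {
  "motion": [
    {"linear": [0,0.038,0],"twist": [0,0,0],"grip": 0},
    {"linear": [0,0.038,0],"twist": [0,0,0],"grip": 0},
    {"linear": [0,0.038,0],"twist": [0,0,0],"grip": 0},
    {"linear": [0,0.038,0],"twist": [0,0,0],"grip": 0},
    {"linear": [0,0.038,0],"twist": [0,0,0],"grip": 0},
    {"linear": [0,0.038,0],"twist": [0,0,0],"grip": 0},
    {"linear": [0,0.038,0],"twist": [0,0,0],"grip": 0},
    {"linear": [0,0.038,0],"twist": [0,0,0],"grip": 0},
    {"linear": [0,0.038,0],"twist": [0,0,0],"grip": 0},
    {"linear": [0,0.038,0],"twist": [0,0,0],"grip": 0},
    {"linear": [-0.01,0.038,0],"twist": [0,0,0],"grip": 0},
    {"linear": [-0.03,0.038,0],"twist": [0,0,0],"grip": 0}
  ]
}}

```text
clock: 2.85
position: [0.441, 0.0623, 0.2307]
eef_rot: [-3.139, -0.088, -0.002]
force: [0.1, 1.2, 0.4]
grip_width: 0.0002
grasp_force: 0.0
```

Call:
{"fn": "play_rows", "kwargs": {
  "motion": [
    {"linear": [0,0.026,0],"twist": [0,0,0],"grip": 0},
    {"linear": [0,0.026,0],"twist": [0,0,0],"grip": 0},
    {"linear": [0,0,-0.03],"twist": [0,0,0],"grip": 0},
    {"linear": [0,0,-0.03],"twist": [0,0,0],"grip": 0},
    {"linear": [0,0,-0.02],"twist": [0,0,0],"grip": 0},
    {"linear": [0,0,0],"twist": [0,0,0],"grip": 0}
  ]
}}

```text
clock: 3.35
position: [0.4378, 0.111, 0.147]
eef_rot: [3.14, 0.086, -0.009]
force: [0.3, -0.9, -1.1]
grip_width: 0.0001
grasp_force: 0.0
```

Call:
{"fn": "play_rows", "kwargs": {
  "motion": [
    {"linear": [0,0,-0.02],"twist": [0,0,0],"grip": 0},
    {"linear": [0,0,-0.025],"twist": [0,0,0],"grip": 0},
    {"linear": [0,0,-0.025],"twist": [0,0,0],"grip": 0},
    {"linear": [0,0,-0.02],"twist": [0,0,0],"grip": 0},
    {"linear": [0,0,-0.015],"twist": [0,0,0],"grip": 0},
    {"linear": [0,0,-0.011],"twist": [0,0,0],"grip": 0},
    {"linear": [0,0,0],"twist": [0,0,0],"grip": 0},
    {"linear": [0,0,0],"twist": [0,0,0],"grip": 0}
  ]
}}

```text
clock: 4.02
position: [0.4407, 0.1117, 0.0353]
eef_rot: [-3.14, -0.085, -0.0]
force: [0.2, 0.2, 0.8]
grip_width: 0.0007
grasp_force: 0.0
```

```bash
python3 - <<'E'
from h import *
s=state();print(s["clock"],s["position"],s["eef_rot"],s["force"])
a=read_camera("top")["color"][180:340,180:340];b=read_camera("side")["color"][200:360,160:420]
cv2.imwrite("pics/pre.png",np.hstack([cv2.resize(a,(400,400)),cv2.resize(b,(400,400*160//260)).copy() if 0 else cv2.resize(cv2.copyMakeBorder(b,50,50,0,0,cv2.BORDER_CONSTANT),(400,400))]))
E
```

```text
4.0167 [0.44068632 0.11171708 0.03525865] [-3.14022821e+00 -8.54146367e-02 -3.04695341e-04] [0.19821896 0.22904273 0.81081994]
```

View pics/pre.png

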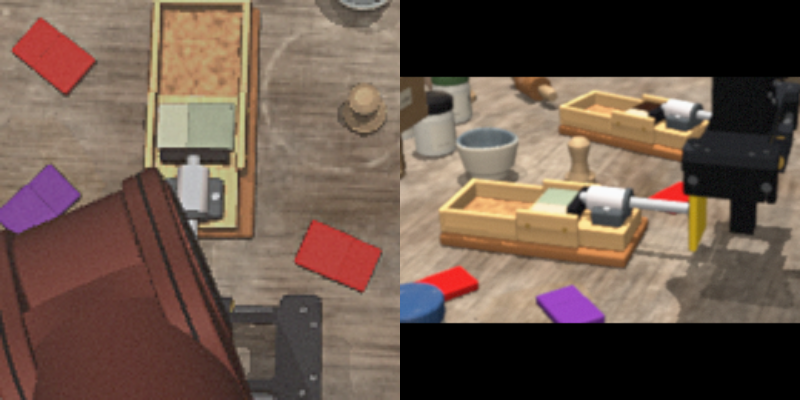

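The left half of the picture shows the sage tile still on its deck, with the arm hiding the plate. The right half shows the closed fingers just in front of the yellow plate (about 740,215 against 697,222). I'm starting the push.

Call:
{"fn": "play_rows", "kwargs": {
  "motion": [
    {"linear": [0.006,0.003,0],"twist": [0,0,0],"grip": 0},
    {"linear": [0.008,0.003,0],"twist": [0,0,0],"grip": 0},
    {"linear": [0.006,0,0],"twist": [0,0,0],"grip": 0},
    {"linear": [0.006,0,0],"twist": [0,0,0],"grip": 0},
    {"linear": [0.006,0,0],"twist": [0,0,0],"grip": 0},
    {"linear": [0.006,0,0],"twist": [0,0,0],"grip": 0},
    {"linear": [0,0,0],"twist": [0,0,0],"grip": 0},
    {"linear": [0,0,0],"twist": [0,0,0],"grip": 0}
  ]
}}

```text
clock: 4.78
position: [0.4781, 0.1177, 0.0343]
eef_rot: [-3.14, -0.086, 0.001]
force: [-3.4, 0.5, 1.4]
grip_width: 0.0006
grasp_force: 1.3
```

Call:
{"fn": "play_rows", "kwargs": {
  "motion": [
    {"linear": [0.006,0.0003,0],"twist": [0,0,0],"grip": 0},
    {"linear": [0.006,0.0003,0],"twist": [0,0,0],"grip": 0},
    {"linear": [0.006,0.0003,0],"twist": [0,0,0],"grip": 0},
    {"linear": [0.006,0.0003,0],"twist": [0,0,0],"grip": 0},
    {"linear": [0.006,0.0003,0],"twist": [0,0,0],"grip": 0},
    {"linear": [0.006,0.0003,0],"twist": [0,0,0],"grip": 0},
    {"linear": [0,0,0],"twist": [0,0,0],"grip": 0}
  ]
}}

```text
clock: 5.37
position: [0.5151, 0.1194, 0.0343]
eef_rot: [-3.14, -0.085, 0.0]
force: [-4.8, 0.7, -0.4]
grip_width: 0.0007
grasp_force: 2.4
```

Call:
{"fn": "play_rows", "kwargs": {
  "motion": [
    {"linear": [0.003,0.0003,0],"twist": [0,0,0],"grip": 0},
    {"linear": [0.003,0.0003,0],"twist": [0,0,0],"grip": 0},
    {"linear": [0,0,0],"twist": [0,0,0],"grip": 0}
  ]
}}

```text
clock: 5.62
position: [0.5202, 0.1197, 0.0343]
eef_rot: [3.14, 0.085, -0.001]
force: [-4.5, -0.3, -0.1]
grip_width: 0.0006
grasp_force: 2.5
```

Call:
{"fn": "play_rows", "kwargs": {
  "motion": [
    {"linear": [0.002,0.0001,0],"twist": [0,0,0],"grip": 0},
    {"linear": [0.002,0.0001,0],"twist": [0,0,0],"grip": 0},
    {"linear": [0,0,0],"twist": [0,0,0],"grip": 0}
  ]
}}

```text
clock: 5.87
position: [0.5212, 0.1197, 0.0342]
eef_rot: [3.138, 0.086, -0.009]
force: [-18.6, -2.1, 11.6]
grip_width: 0.0003
grasp_force: 9.3
```

The force jumped to 18.6 N, so the plate is at its stop. I'll hold briefly and look.

Call:
{"fn": "play_rows", "kwargs": {
  "motion": [
    {"linear": [0,0,0],"twist": [0,0,0],"grip": 0},
    {"linear": [0,0,0],"twist": [0,0,0],"grip": 0}
  ]
}}

```text
clock: 6.03
position: [0.5212, 0.1197, 0.0342]
eef_rot: [3.138, 0.086, -0.009]
force: [-17.3, -2.4, 10.4]
grip_width: 0.0006
grasp_force: 9.0
```

```bash
python3 - <<'E'
from h import *
a=read_camera("top")["color"][160:280,200:320];b=read_camera("side")["color"][200:360,160:420]
cv2.imwrite("pics/push.png",np.hstack([cv2.resize(a,(400,400)),cv2.resize(cv2.copyMakeBorder(b,50,50,0,0,cv2.BORDER_CONSTANT),(400,400))]))
E
```

```text
(no output)
```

View pics/push.png

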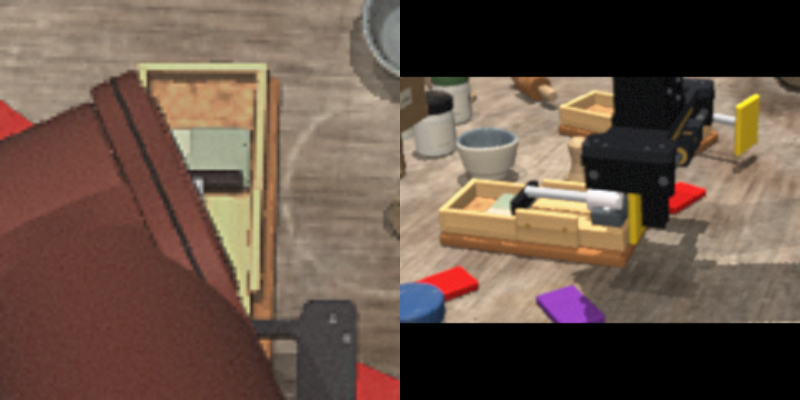

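The picture shows the pusher fully in (pusher at 525,197 in the right half), with the tile in the tray area (215,150 in the left half). I'm backing off gently.

Call:
{"fn": "play_rows", "kwargs": {
  "motion": [
    {"linear": [-0.008,-0.0004,0],"twist": [0,0,0],"grip": 0},
    {"linear": [-0.008,-0.0004,0],"twist": [0,0,0],"grip": 0},
    {"linear": [-0.008,-0.0004,0],"twist": [0,0,0],"grip": 0},
    {"linear": [-0.008,-0.0004,0],"twist": [0,0,0],"grip": 0},
    {"linear": [-0.008,-0.0004,0],"twist": [0,0,0],"grip": 0},
    {"linear": [-0.008,-0.0004,0],"twist": [0,0,0],"grip": 0},
    {"linear": [-0.008,-0.0004,0],"twist": [0,0,0],"grip": 0},
    {"linear": [-0.01,-0.0004,0],"twist": [0,0,0],"grip": 0},
    {"linear": [-0.01,0,0],"twist": [0,0,0],"grip": 0},
    {"linear": [-0.008,0,0],"twist": [0,0,0],"grip": 0},
    {"linear": [0,0,0],"twist": [0,0,0],"grip": 0}
  ]
}}

```text
clock: 7.05
position: [0.4389, 0.1171, 0.0347]
eef_rot: [3.14, 0.087, 0.0]
force: [0.3, -0.4, 0.4]
grip_width: 0.0005
grasp_force: 0.0
```

Call:
{"fn": "play_rows", "kwargs": {
  "motion": [
    {"linear": [0,0,0.02],"twist": [0,0,0],"grip": 0},
    {"linear": [0,0,0.035],"twist": [0,0,0],"grip": 0},
    {"linear": [0,0,0.035],"twist": [0,0,0],"grip": 0},
    {"linear": [0,0,0.035],"twist": [0,0,0],"grip": 0},
    {"linear": [0,0,0.035],"twist": [0,0,0],"grip": 0},
    {"linear": [0,-0.035,0.01],"twist": [0,0,0],"grip": 0},
    {"linear": [0.01,-0.035,0],"twist": [0,0,0],"grip": 0},
    {"linear": [0.01,-0.035,0],"twist": [0,0,0],"grip": 0},
    {"linear": [0,-0.035,0],"twist": [0,0,0],"grip": 0},
    {"linear": [0,-0.035,0],"twist": [0,0,0],"grip": 0},
    {"linear": [0,-0.03,0],"twist": [0,0,0],"grip": 0},
    {"linear": [0,0,0],"twist": [0,0,0],"grip": 0}
  ]
}}

```text
clock: 8.05
position: [0.4599, -0.0946, 0.2045]
eef_rot: [3.139, 0.073, 0.0]
force: [0.5, -0.5, -0.3]
grip_width: 0.0006
grasp_force: 0.0
```

```bash
python3 - <<'E'
from h import *
s=state();print(s["clock"],s["position"],s["force"])
p=read_camera("top");q=read_camera("side")
K=p["camera_matrix"];iV=np.linalg.inv(p["view"]);v,u=np.mgrid[:480,:640];d=p["depth"]
P=np.stack([(u-K[0,2])/K[0,0]*d,(v-K[1,2])/K[1,1]*d,d],-1)@iV[:3,:3].T+iV[:3,3]
ax=np.array([.9985,.055,0]);o=np.array([.4765,.119,0])
for r in masks_of("green_tile",p):
    w=P[r["pixels"]&(d>0)];c=np.median(w,0)
    if abs(c[1]-.13)<.04:
        A=np.c_[w[:,:2],np.ones(len(w))];k=np.linalg.lstsq(A,w[:,2],rcond=None)[0]
        cc=np.append(np.array(cv2.minAreaRect(w[:,:2].astype(np.float32))[0]),0)-o
        print("tile",c.round(4),"plate-frame x,y",cc@ax,cc@np.array([-.055,.9985,0]),"tilt",k[:2])
for r in place_of("green_tile",p): print(r["confidence"],world(p,*r["position"]).round(4))
for r in place_of("green_plate",p): print("plate",r["confidence"],r["position"],world(p,*r["position"]).round(4))
m=(P[...,0]>.43)&(P[...,0]<.54)&(P[...,1]>.05)&(P[...,1]<.19)&(P[...,2]>.06)&(P[...,2]<.09)&(d>0)
print("plate",cv2.minAreaRect(P[m][:,:2].astype(np.float32)*1000))
a=p["color"][160:320,180:340];b=q["color"][200:360,160:420]
cv2.imwrite("pics/end.png",np.hstack([cv2.resize(a,(400,400)),cv2.resize(cv2.copyMakeBorder(b,50,50,0,0,cv2.BORDER_CONSTANT),(400,400))]))
E
```

```text
8.05 [ 0.45992091 -0.09456808  0.20453529] [ 0.51541105 -0.54591203 -0.31699196]
tile [0.6653 0.1299 0.0287] plate-frame x,y 0.19031377665197854 0.0011406310350298922 tilt [ 0.00126251 -0.03632087]
0.96 [0.669  0.2465 0.0107]
0.88 [0.4824 0.0011 0.3082]
0.73 [0.5527 0.2444 0.0107]
0.65 [0.6574 0.1299 0.03  ]
plate 0.85 [253.9, 303.3] [0.4762 0.1192 0.0632]
plate ((480.6805114746094, 119.29612731933594), (8.1259765625, 49.12239074707031), 3.082274913787842)
```

View pics/end.png

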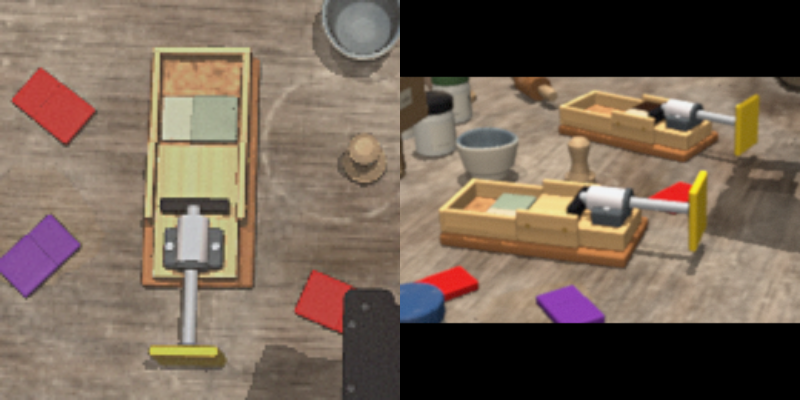

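The picture shows the tile flat on the cork (200,118 in the left half), with its top at 28.7 mm and x about 0.190. The plate is back at rest (183,352) and the arm is clear, so I'm handing in.

```bash
python3 -c "from bench import hand_in; print(hand_in())"
```

```text
the job is handed in; nothing more can be done
None
```

I pushed the sage-green tile's plate fully in; the tile lies flat in its cork tray, the plate has sprung back to rest, the arm never went near the brown tile, and the job is handed in (no verdict was returned).

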